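# Reload the sample vials into the analyser rack in reverse order

## Robot

A 7-joint arm with a two-finger parallel gripper is mounted at the origin on the work surface. World frame = base frame: x ahead of the robot, y to its left, z up, the work surface at z = 0. Lengths are in m, angles in rad, forces in N, time in s.
With the tool pointing down it reaches from about 0.425 to 0.925 m from the base axis. Payload 6.8 kg.
Tool frame: the origin (TCP) lies on the centre line of the jaws, within the pads' length; the fingertips stand 8 mm ahead of it and the grasp point (between the pads) lies 11 mm behind it (bot.tips_ahead is the distance from the TCP to the fingertips, in m); z points along the fingers, y is the line along which they close (so a half turn about z gives the same grasp; the last joint's range is limited). The gripper opens to 85 mm and grips with 20 to 120 N. Pads are 22 mm wide; open, the fingers measure 114 mm over their backs; the gripper's body (76 mm by 85 mm) begins 54 mm behind the grasp point. The pads swing forward as they close: fully open they stand 13 mm farther back than shut.
Start: joints at [-1.323, 0.477, 0.022, 1.555, -0.011, 1.109, -0.083], TCP at [0.235, 0.633, 0.239] pointing down, gripper open.
Joint ranges: [-2.96, 2.96], [-0.34, 2.1], [-1.41, 1.46], [0.24, 2.44], [-1.37, 4.51], [0.17, 1.92], [-2.96, 2.96]. Speed limits (rad/s): [2.39, 2.39, 3.14, 3.14, 3.14, 3.14, 3.14].

## Interface

Orientations are given as a unit quaternion [w, x, y, z].
In Python, from station import bot gives the robot as it stands.
- The arm moves only by the tool send_rows, never from a script. Its argument "deltas" is text: rows parted by semicolons, each of 4 numbers parted by spaces: the shift along the tool's x, y, z in m, then the turn about the tool's z in degrees. In form: x y z spin; .... A call has 1 to 5 rows; each row is the pose to reach, as a shift and turn from the pose commanded when the call began, along the tool's axes at that moment; what a row does not reach only later rows make up. A row lasts 1/10 s, in which the tool goes at most 50 mm and 8.59 degrees, less where a joint would pass 70% of its speed; a pose out of reach is approached as far as the arm can. A call with a gripper value outside its range is refused whole. "claw" is the opening, from 0 (shut) to 1 (fully open), set as the call begins (left out, the last holds). The fingers move at their own pace and stop on an object; "force" is the grip in N (left out, the last holds). Time passes only in rows, so rows that repeat a pose let the fingers close. It gives the time, the measured TCP pose, the force, the opening and the grip force at its end, in the units of the state.
- bot.get_obs(): the state, without advancing time (a new reading comes with each control period).
- bot.read_camera(name): name is "side" or "top" or "wrist"; returns a dict with "img" (420x560x3 uint8, red, green, blue), "depth" (420x560 float32, m along the optical axis (not along the pixel's ray), 0 where there is no reading), "fx", "fy", "cx", "cy" (pixels), "dist_coeffs" ([k1, k2, p1, p2, k3] as OpenCV has them; the pictures are not rectified), "camera_from_world" (4x4, takes a point from world to camera coordinates). Camera axes: x right, y up, looking along -z (the intrinsics and any distortion apply to the point x, -y, -z); pixel columns grow to the right and rows downward; lengths in m; the calibration is good to about 2 mm. A picture is of the moment at which its call begins.
- bot.hand_in(): hands the job in; it is judged then, once.
Trained networks look in a picture, given as the dict that the camera call returned (one of the last four; its "shot" number tells which), for a name from the list of things; names that differ only in an ending like _2 or _b are one class to them, and where a whole thing is asked for, a point or a joint stands for the part that bears it (a point fixed in the world has none). Each returns a list of dicts, best first, with "confidence" (0 to 1); they miss things now and then, are a little off and sometimes report something else, mostly with a low value. They report only what shows in the picture. A call takes as long as a camera call.
- bot.masks_of(picture, query): "mask" (420x560 bool, what is visible of it).
- bot.landmark_of(picture, query): "xyz" ([x, y, z] in m, in world coordinates, good to about 4 mm: a listed point, or the origin of a listed thing).
The state is a dict: "t": time; "q": joint angles; "joint_vel": joint speeds; "joint_torque": joint torques, N m; "eef_pos": TCP position; "tool_rot": TCP orientation; "contact_force": force on the tool from outside, world axes, zero at the start; "torque": the same for the moment, N m; "gripper_width": opening from 0.0 (shut) to 1.0 (fully open); "grasp_force": force on a finger pad.
Only numpy, scipy, OpenCV 4.12 (cv2) and the standard library are available. Lean on these libraries where they do the work, as an engineer would, in place of code of your own. Each camera call takes 0.05 s, during which the arm holds its last target. There are 200 camera calls.

## Task

Move the four sample vials from the white carrier into the grey metal rack, one in each compartment and in reverse order counted from the handles: the vial nearest the carrier's handle goes into the compartment farthest from the rack's handle, the next one beside it, and so on, so that the vial farthest from the carrier's handle ends up nearest the rack's handle. Keep the vials upright, and leave them all standing on the floors of their compartments, released.

Things in the scene. Friction and masses are not known exactly. Their poses are not given: they have to be found in the camera images.
- vial_slim: Flat-bottomed sealed sample vial, dark red body with a blue screw cap, standing upright in cup_a at the start: the tallest and slimmest, a straight cylinder 30 mm across, 84 mm high; its cap is 29 mm across and takes up the top 22 mm. Origin at the centre of its underside, z up along its axis. About 60 g.
- vial_squat: Flat-bottomed sealed sample vial, dark red body with a blue screw cap, standing upright in cup_b at the start: the shortest and stoutest, a straight cylinder 36 mm across, 64 mm high; its cap is 37 mm across and takes up the top 24 mm. Origin at the centre of its underside, z up along its axis. About 80 g.
- vial_necked: Flat-bottomed sealed sample vial, dark red body with a blue screw cap, standing upright in cup_c at the start: 36 mm across below with sloping shoulders and a narrow neck, 76 mm high; its small cap is 23 mm across and takes up the top 22 mm. Origin at the centre of its underside, z up along its axis. About 70 g.
- vial_cone: Flat-bottomed sealed sample vial, dark red body with a blue screw cap, standing upright in cup_d at the start: a cone-shaped body 38 mm across at the foot narrowing to 23 mm, 70 mm high; its cap, wider than the body there, is 33 mm across and takes up the top 24 mm. Origin at the centre of its underside, z up along its axis. About 70 g.
- carrier: White plastic carrier plate, fixed to the bench, 236 x 62 x 12 mm, with four white cups in a row on it and one black wire-loop handle at one end. Origin at the centre of its underside; x runs along the row towards the handle end (the loop reaches x = +145 mm, 15 mm high), y across it, z up. The cups' centres lie at x = -87, -29, +29 and +87 mm, y = 0.
- cup_a: White square open cup fixed on the carrier, 56 x 56 mm outside, 50 mm inside, 18 mm high with 3 mm walls and floor; it holds vial_slim at the start. Origin at the centre of its underside, 12 mm above the bench. Which of the four places in the row it has differs from start to start; the four cups look alike.
- cup_b: White square open cup fixed on the carrier, 56 x 56 mm outside, 50 mm inside, 18 mm high with 3 mm walls and floor; it holds vial_squat at the start. Origin at the centre of its underside, 12 mm above the bench. Which of the four places in the row it has differs from start to start; the four cups look alike.
- cup_c: White square open cup fixed on the carrier, 56 x 56 mm outside, 50 mm inside, 18 mm high with 3 mm walls and floor; it holds vial_necked at the start. Origin at the centre of its underside, 12 mm above the bench. Which of the four places in the row it has differs from start to start; the four cups look alike.
- cup_d: White square open cup fixed on the carrier, 56 x 56 mm outside, 50 mm inside, 18 mm high with 3 mm walls and floor; it holds vial_cone at the start. Origin at the centre of its underside, 12 mm above the bench. Which of the four places in the row it has differs from start to start; the four cups look alike.
- rack: Grey metal rack, fixed to the bench, 236 x 58 mm, with four square open compartments in a row, empty at the start, and one black wire-loop handle at one end. Origin at the centre of its underside; x runs along the row towards the handle end (the loop reaches x = +145 mm, 15 mm high), y across it, z up. The compartments' centres lie at x = -87, -29, +29 and +87 mm, y = 0; each is about 54 mm square inside, its floor 8 mm and the rims of its 3 mm walls 26 mm above the bench.

How it is judged:
By the outcome, as a careful person would: the job done as asked, in the order asked, and still so for the second after the job is handed in, with the robot touching nothing.
It also fails if it takes over 112 s, if anything falls off the work surface, if the arm or the gripper's body presses on something with over 40 N, if the wrist force passes 120 N, or if a joint passes its speed limit or range.

## Working session

There is one attempt and no reset: what is moved stays moved. The work goes in short steps, Python scripts to look and compute and a tool call to move; the robot and the scene stay as the last step left them, time stands still between calls to the robot, and variables do not carry over. Pictures are saved under pics/ and viewed, at most 14 in all, crops included, and the job is handed in when it is done.

Besides the shell and the picture viewer there is one more tool, called after ">>>" by a JSON object that holds its "fn" and its "kwargs", one argument or row to a line. send_rows: Moves the arm, as the interface text tells. Its arguments: {"type":"object","properties":{"deltas":{"type":"string"},"claw":{"type":"number"},"force":{"type":"number"}},"required":["deltas"]}

```bash
mkdir -p pics; ls
python3 - <<'E'
from station import bot
import cv2,numpy as np
o=bot.get_obs();print(o)
for n in("top","side"):
    p=bot.read_camera(n);cv2.imwrite(f"pics/{n}0.png",p["img"][...,::-1])
    for q in["vial_slim","vial_squat","vial_necked","vial_cone","carrier","rack"]:
        for r in bot.landmark_of(p,q)[:2]:print(n,q,np.round(r["xyz"],4),round(r["confidence"],2))
E
```

```text
pics
{'t': 0.0, 'q': array([-1.32310262,  0.47779667,  0.02236558,  1.55646882, -0.01149432,
        1.1092833 , -0.08309898]), 'joint_vel': array([ 3.11867524e-04,  1.28676205e-03,  4.58459088e-04,  8.42602945e-05,
        1.39453205e-03, -7.48277025e-04, -6.02349118e-04]), 'joint_torque': array([-6.25561788e-04, -5.96433735e+01,  1.60685442e+00, -2.81193066e+01,
        1.22657191e-02,  9.22963925e-03, -4.78505427e-06]), 'eef_pos': array([0.23495328, 0.63216909, 0.23832117]), 'tool_rot': array([-8.59077020e-05,  1.76958942e-01,  9.84217810e-01, -9.09747243e-04]), 'contact_force': array([-1.15889184, -0.99402807,  0.12104147]), 'torque': array([ 0.02879337,  0.04639607, -0.00862652]), 'grasp_force': 0.0, 'gripper_width': 1.0027489394222895}
top vial_slim [0.5419 0.1241 0.0134] 0.87
top vial_slim [ 0.5139  0.2112 -0.0011] 0.4
top vial_squat [0.5058 0.2457 0.0153] 0.79
top vial_necked [0.5214 0.1906 0.0105] 0.57
top vial_cone [0.4958 0.2952 0.014 ] 0.72
top carrier [ 5.150e-01  2.135e-01 -5.000e-04] 0.67
top rack [ 0.5358 -0.2052  0.0017] 0.71
side vial_slim [0.5383 0.1311 0.0142] 0.62
side vial_squat [0.507  0.2462 0.0107] 0.95
side vial_necked [ 5.343e-01 -1.986e-01 -5.000e-04] 0.65
side vial_necked [0.5228 0.1858 0.0148] 0.61
side vial_cone [0.4948 0.2973 0.016 ] 0.91
side rack [ 5.390e-01 -2.014e-01  2.000e-04] 0.67
side rack [0.489  0.2995 0.0129] 0.55
```

View pics/top0.png

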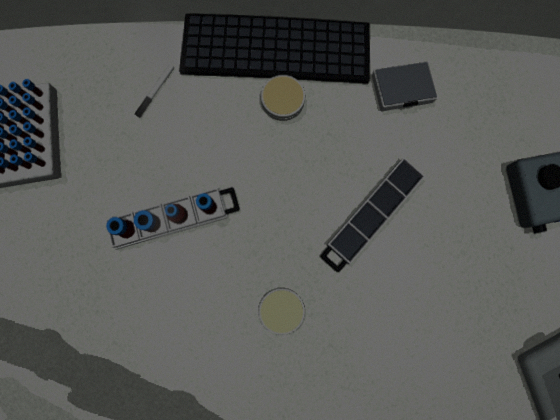

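View pics/side0.png

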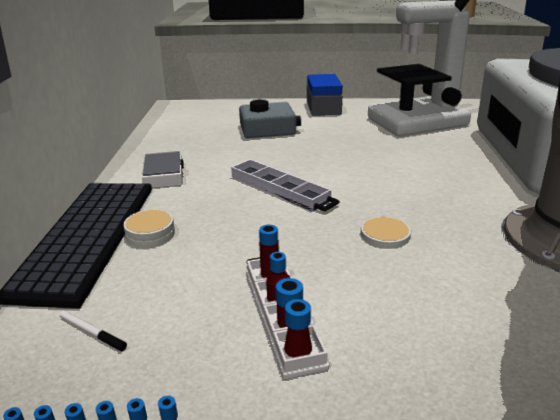

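```bash
cat > h.py <<'E'
from station import bot
import cv2,numpy as np
def cloud(p,m):
    v,u=np.nonzero(m&(p["depth"]>0)); d=p["depth"][v,u].astype(float)
    K=np.array([[p["fx"],0,p["cx"]],[0,p["fy"],p["cy"]],[0,0,1]])
    n=cv2.undistortPoints(np.c_[u,v].astype(float)[:,None],K,np.array(p["dist_coeffs"]))[:,0]
    C=np.c_[n[:,0]*d,-n[:,1]*d,-d,np.ones(len(d))]
    return (C@np.linalg.inv(p["camera_from_world"]).T)[:,:3]
def tool(o):
    w,x,y,z=o["tool_rot"]
    X=np.array([1-2*(y*y+z*z),2*(x*y+w*z)]);Y=np.array([2*(x*y-w*z),1-2*(x*x+z*z)])
    return X,Y
def go(o,xy,z,ang):
    """shift in tool axes + spin (deg, mod 180) so tool y has world angle ang"""
    X,Y=tool(o);d=np.array(xy)-o["eef_pos"][:2]
    s=(np.degrees(np.arctan2(Y[1],Y[0]))-ang+90)%180-90
    return np.round([X@d,Y@d,o["eef_pos"][2]-z,s],4)
E
python3 - <<'E'
from h import *
print(bot.tips_ahead)
H=dict(slim=.099,squat=.079,necked=.091,cone=.085)
for cam in("top","side"):
    p=bot.read_camera(cam)
    for n,h in H.items():
        r=bot.masks_of(p,"vial_"+n)
        if not r: print(cam,n,"none");continue
        P=cloud(p,r[0]["mask"]);T=P[abs(P[:,2]-h)<.006]
        print(cam,n,round(r[0]["confidence"],2),len(P),len(T),"zmax",np.round(np.percentile(P[:,2],95),3))
        if len(T)>4:
            c,R=cv2.minEnclosingCircle(T[:,:2].astype(np.float32));print("   ",np.round(c,4),round(R,4),np.round(T.mean(0),4))
    for n in("rack","carrier"):
        r=bot.masks_of(p,n)
        if not r: continue
        P=cloud(p,r[0]["mask"]);print(cam,n,r[0]["confidence"],len(P),np.round(np.percentile(P[:,2],[5,50,95]),3))
        T=P[(P[:,2]>.018)&(P[:,2]<.036)]
        print("   ",cv2.minAreaRect(T[:,:2].astype(np.float32)))
        c,s,Vt=np.linalg.svd(T[:,:2]-T[:,:2].mean(0),full_matrices=False);print("   pca",T[:,:2].mean(0),np.degrees(np.arctan2(Vt[0,1],Vt[0,0])))
E
```

```text
0.008
top slim 0.69 304 192 zmax 0.101
    [0.5405 0.1264] 0.0145 [0.54   0.1265 0.0984]
top squat 0.98 432 290 zmax 0.08
    [0.508 0.24 ] 0.0184 [0.5076 0.2401 0.0781]
top necked 0.7 375 126 zmax 0.092
    [0.5242 0.1876] 0.0116 [0.5242 0.1872 0.0902]
top cone 0.59 456 246 zmax 0.086
    [0.4965 0.2913] 0.0167 [0.4967 0.2908 0.0843]
top rack 0.69 3696 [0.005 0.009 0.027]
    ((0.529943585395813, -0.19648990035057068), (0.05903320014476776, 0.2605070471763611), 48.00517654418945)
   pca [ 0.53926509 -0.20619105] 138.467979905108
top carrier 0.57 203 [0.009 0.013 0.016]
    ((0.0, 0.0), (0.0, 0.0), 0.0)<stdin>:19: RuntimeWarning: Mean of empty slice.
  ret = um.true_divide(
Traceback (most recent call last):
IndexError: index 0 is out of bounds for axis 0 with size 0
```

>>> {"fn": "send_rows", "kwargs": {
  "deltas": "-0.462 -0.368 0.04 54; -0.462 -0.368 0.04 54; -0.462 -0.368 0.04 54; -0.462 -0.368 0.04 54; -0.462 -0.368 0.04 54",
  "claw": 1,
  "force": 30
}}

```text
t: 1.55
eef_pos: [0.3647, 0.4174, 0.2226]
tool_rot: [-0.0, 0.528, 0.849, 0.0]
contact_force: [1.0, -0.1, -0.1]
gripper_width: 0.996
grasp_force: 0.0
```

```bash
python3 -c "
from h import *
o=bot.get_obs();print(o['t'],o['q'],o['eef_pos']);print(go(o,(.5405,.1265),.13,15.5))"
```

```text
1.55 [-1.15533969  0.2978963   0.232699    1.8788321  -0.08217672  0.97329197
 -0.42741582] [0.364697   0.41735115 0.22256717]
[-0.3386  0.0288  0.0926 10.7917]
```

>>> {"fn": "send_rows", "kwargs": {
  "deltas": "-0.338 0.028 0.09 11; -0.338 0.028 0.09 11; -0.338 0.028 0.09 11; -0.338 0.028 0.09 11; -0.338 0.028 0.09 11"
}}

```text
t: 2.05
eef_pos: [0.4906, 0.2114, 0.1582]
tool_rot: [0.0, 0.604, 0.797, 0.001]
contact_force: [0.9, 0.7, -0.6]
gripper_width: 0.997
grasp_force: 0.0
```

```bash
python3 -c "
from h import *
o=bot.get_obs();print(o['t'],o['q'],o['eef_pos']);print(go(o,(.5405,.1265),.13,15.5))"
```

```text
2.05 [-0.80175649  0.35503443  0.3427979   1.98966627 -0.16064903  0.82139695
 -0.09550323] [0.49055557 0.2113546  0.1582055 ]
[-0.0952  0.0252  0.0282  0.1715]
```

>>> {"fn": "send_rows", "kwargs": {
  "deltas": "-0.045 0.012 0.01 0; -0.095 0.025 0.02 0; -0.095 0.025 0.028 0; -0.095 0.025 0.028 0"
}}

```text
t: 2.45
eef_pos: [0.5393, 0.1262, 0.1294]
tool_rot: [-0.0, 0.606, 0.796, -0.001]
contact_force: [-0.5, 1.0, 0.5]
gripper_width: 0.999
grasp_force: 0.0
```

Run:
```python
from h import *
p=bot.read_camera("wrist");cv2.imwrite("pics/w1.png",p["img"][...,::-1])
o=bot.get_obs();print(o['t'],o['q'],o['eef_pos'])
for n,h in dict(slim=.099,necked=.091,squat=.079).items():
    for r in bot.masks_of(p,"vial_"+n)[:1]:
        P=cloud(p,r["mask"]);T=P[abs(P[:,2]-h)<.006]
        print(n,r["confidence"],len(P),len(T))
        if len(T)>9:print(cv2.minEnclosingCircle(T[:,:2].astype(np.float32)))
print(go(o,(.5405,.1265),.05,15.5))
```

```text
2.5 [-0.62138678  0.42939982  0.3493152   1.96382751 -0.20392207  0.7831767
  0.11650842] [0.5389288  0.1282476  0.12985453]
slim 0.95 4298 2700
((0.540489673614502, 0.12862220406532288), 0.01466064527630806)
necked 0.72 4364 0
squat 0.64 2496 1740
((0.5087856650352478, 0.2371223121881485), 0.016927896067500114)
[-0.0021  0.001   0.0799  0.1066]
```

View pics/w1.png

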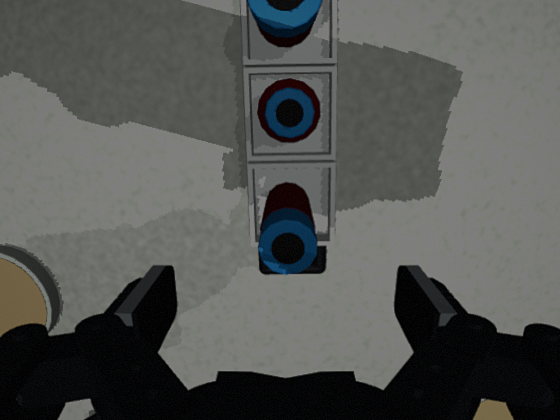

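The wrist view shows slim's cap centred between the jaws at (289,247), with necked above it at (290,110). The row is square to the closing line, so I'll descend and grip.

>>> {"fn": "send_rows", "kwargs": {
  "deltas": "-0.001 0.001 0.04 0; -0.001 0.001 0.08 0; -0.001 0.001 0.08 0"
}}

```text
t: 2.95
eef_pos: [0.5367, 0.1283, 0.0467]
tool_rot: [-0.002, 0.603, 0.798, -0.003]
contact_force: [-1.7, -0.8, 0.4]
gripper_width: 1.0
grasp_force: 0.0
```

>>> {"fn": "send_rows", "kwargs": {
  "deltas": "0 0 0 0; 0 0 0 0; 0 0 0 0; 0 0 0 0; 0 0 0 0",
  "claw": 0,
  "force": 30
}}

```text
t: 3.45
eef_pos: [0.5416, 0.1277, 0.0518]
tool_rot: [0.001, 0.604, 0.797, 0.001]
contact_force: [-1.3, 0.3, 7.3]
gripper_width: 0.343
grasp_force: 31.0
```

>>> {"fn": "send_rows", "kwargs": {
  "deltas": "0 0 0 0; 0 0 0 0; 0 0 0 0"
}}

```text
t: 3.75
eef_pos: [0.5416, 0.1277, 0.0518]
tool_rot: [0.0, 0.604, 0.797, 0.001]
contact_force: [-2.6, 0.7, 8.2]
gripper_width: 0.342
grasp_force: 31.0
```

>>> {"fn": "send_rows", "kwargs": {
  "deltas": "0 0 -0.03 0; 0 0 -0.07 0; 0 0 -0.07 0"
}}

```text
t: 4.05
eef_pos: [0.544, 0.128, 0.1253]
tool_rot: [0.002, 0.605, 0.797, 0.004]
contact_force: [0.9, 0.2, -0.2]
gripper_width: 0.343
grasp_force: 30.5
```

```bash
python3 -c "
from h import *
o=bot.get_obs();print(o['t'],o['q'],o['eef_pos'],o['gripper_width'],o['contact_force']);print(go(o,(.6038,-.263),.115,48))"
```

```text
4.05 [-0.6192592   0.43907818  0.35212984  1.96321521 -0.21417437  0.76557375
  0.12828437] [0.54402834 0.12795298 0.12530343] 0.343424617363609 [ 0.87245892  0.21765584 -0.22727356]
[-3.92600e-01 -4.76000e-02  1.03000e-02 -3.24014e+01]
```

>>> {"fn": "send_rows", "kwargs": {
  "deltas": "-0.04 -0.005 0 -4; -0.08 -0.01 0 -8; -0.12 -0.015 0 -12; -0.16 -0.02 0 -16; -0.2 -0.024 0 -20"
}}

```text
t: 4.55
eef_pos: [0.5712, -0.0732, 0.1202]
tool_rot: [-0.0, 0.455, 0.89, 0.0]
contact_force: [1.2, -0.3, -0.8]
gripper_width: 0.345
grasp_force: 30.4
```

```bash
python3 -c "
from h import *
o=bot.get_obs();print(o['t'],o['q'],o['eef_pos'],o['gripper_width']);print(go(o,(.6038,-.263),.115,48))"
```

```text
4.55 [-0.20078529  0.46823411  0.28452214  1.91620944 -0.18109485  0.78180136
  0.8087405 ] [ 0.57118921 -0.07324935  0.12015993] 0.3452053327847081
[-1.73000e-01 -8.46000e-02  5.20000e-03 -1.21891e+01]
```

>>> {"fn": "send_rows", "kwargs": {
  "deltas": "-0.04 -0.02 0 -3; -0.08 -0.04 0 -6; -0.12 -0.06 0 -9; -0.16 -0.08 0 -12; -0.173 -0.085 0 -12"
}}

```text
t: 5.05
eef_pos: [0.6018, -0.2689, 0.1204]
tool_rot: [0.001, 0.364, 0.931, -0.002]
contact_force: [-0.9, -0.3, -0.5]
gripper_width: 0.339
grasp_force: 30.4
```

>>> {"fn": "send_rows", "kwargs": {
  "deltas": "0 0 0 0; 0 0 0 0"
}}

```text
t: 5.25
eef_pos: [0.6029, -0.2606, 0.1197]
tool_rot: [-0.001, 0.361, 0.932, 0.0]
contact_force: [0.7, 1.0, -0.7]
gripper_width: 0.344
grasp_force: 30.4
```

```bash
cat >> h.py <<'E'
def rackfit(tag,view=True):
    p=bot.read_camera("wrist")
    if view: cv2.imwrite(f"pics/{tag}.png",p["img"][...,::-1])
    for r in bot.masks_of(p,"rack")[:1]:
        P=cloud(p,r["mask"]);T=P[(P[:,2]>.020)&(P[:,2]<.032)]
        print("rack",r["confidence"],len(P),len(T),cv2.minAreaRect(T[:,:2].astype(np.float32)))
E
python3 - <<'E'
from h import *
o=bot.get_obs();print(o['t'],o['q'],o['eef_pos'],go(o,(.6038,-.263),.045,48))
rackfit("w2")
E
```

```text
5.25 [ 0.13959068  0.58156557  0.24450175  1.71293382 -0.17623257  0.86974962
  1.29124847] [ 0.60292697 -0.26056768  0.11972263] [-0.0023 -0.0012  0.0747 -0.3527]
```

View pics/w2.png

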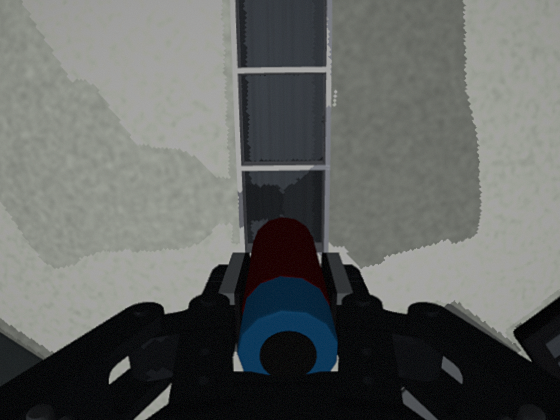

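The wrist view shows slim held over the end compartment. Its dividers are at rows 167 and 70, and the side walls at columns 243 and 328. I'll turn these into world points and check them against the rack fit.

Run:
```python
from h import *
p=bot.read_camera("wrist")
K=np.array([[p["fx"],0,p["cx"]],[0,p["fy"],p["cy"]],[0,0,1]])
M=np.linalg.inv(p["camera_from_world"])
def atz(u,v,z):
    n=cv2.undistortPoints(np.array([[[u,v]]],float),K,np.array(p["dist_coeffs"]))[0,0]
    d=M[:3,:3]@[n[0],-n[1],-1];o=M[:3,3];return o+d*(z-o[2])/d[2]
a=np.radians(138.2);ax=np.array([np.cos(a),np.sin(a)])
for uv,x in(((285,167.5),-58),((283,70.5),0)):
    w=atz(*uv,.026);print(np.round(w,4),np.round(np.array([.539,-.205])+ax*x/1000,4))
e=[atz(u,v,.026) for u,v in((239.5,167),(327,167),(235,70.5),(328,70.5))]
print(np.round(e,4),np.linalg.norm(e[0]-e[1]),(e[0]+e[1])/2,(e[2]+e[3])/2)
```

```text
[ 0.5816 -0.2393  0.026 ] [ 0.5822 -0.2437]
[ 0.5385 -0.2017  0.026 ] [ 0.539 -0.205]
[[ 0.5625 -0.2598  0.026 ]
 [ 0.5988 -0.2199  0.026 ]
 [ 0.5196 -0.2223  0.026 ]
 [ 0.5561 -0.1822  0.026 ]] 0.053955303491317705 [ 0.58066276 -0.23984552  0.026     ] [ 0.53786517 -0.20227684  0.026     ]
```

>>> {"fn": "send_rows", "kwargs": {
  "deltas": "0 0 0.03 0; 0 0 0.06 0; 0 0 0.07 0; 0 0 0.072 0; 0 0 0.072 0"
}}

```text
t: 5.9
eef_pos: [0.6037, -0.2615, 0.049]
tool_rot: [0.0, 0.361, 0.933, 0.0]
contact_force: [0.2, 0.1, -0.8]
gripper_width: 0.346
grasp_force: 30.4
```

>>> {"fn": "send_rows", "kwargs": {
  "deltas": "0 0 0 0; 0 0 0.001 0; 0 0 0.001 0"
}}

```text
t: 6.2
eef_pos: [0.6036, -0.262, 0.0481]
tool_rot: [0.001, 0.361, 0.932, 0.0]
contact_force: [0.0, 0.2, -0.6]
gripper_width: 0.343
grasp_force: 30.5
```

>>> {"fn": "send_rows", "kwargs": {
  "deltas": "0 0 0.001 0; 0 0 0.002 0; 0 0 0.003 0; 0 0 0.003 0"
}}

```text
t: 6.6
eef_pos: [0.6033, -0.262, 0.045]
tool_rot: [0.0, 0.361, 0.932, 0.0]
contact_force: [-1.6, 1.0, 4.7]
gripper_width: 0.341
grasp_force: 30.7
```

>>> {"fn": "send_rows", "kwargs": {
  "deltas": "0 0 0 0; 0 0 0 0; 0 0 0 0; 0 0 0 0; 0 0 0 0",
  "claw": 1
}}

```text
t: 7.1
eef_pos: [0.6031, -0.2618, 0.0442]
tool_rot: [-0.0, 0.361, 0.932, -0.0]
contact_force: [0.1, 0.4, -0.1]
gripper_width: 1.001
grasp_force: 0.0
```

>>> {"fn": "send_rows", "kwargs": {
  "deltas": "0 0 -0.03 0; 0 0 -0.07 0; 0 0 -0.1 0; 0 0 -0.1 0"
}}

```text
t: 7.5
eef_pos: [0.6059, -0.2633, 0.1493]
tool_rot: [0.004, 0.361, 0.932, 0.0]
contact_force: [-0.1, -0.9, 0.7]
gripper_width: 1.002
grasp_force: 0.0
```

Run:
```python
from h import *
p=bot.read_camera("wrist");cv2.imwrite("pics/w3.png",p["img"][...,::-1])
o=bot.get_obs();print(o['t'],o['q'],o['eef_pos'],o['gripper_width']);print(go(o,(.5245,.188),.15,15.5))
```

```text
7.55 [ 0.13292211  0.55045535  0.25568937  1.69496711 -0.16829795  0.9127923
  1.28637519] [ 0.60460105 -0.26250648  0.14682172] 1.0006668963799221
[ 3.62800e-01  2.78900e-01 -3.20000e-03  3.21333e+01]
```

View pics/w3.png

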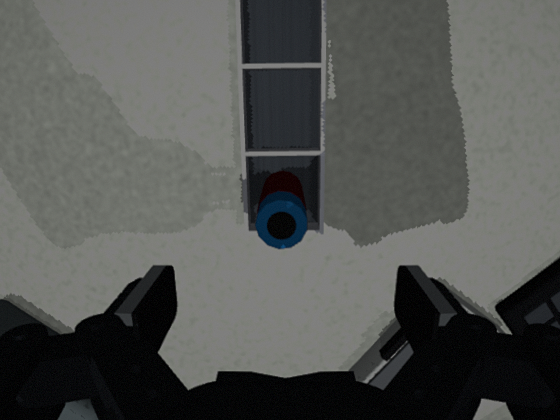

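Slim stands upright in the end compartment, cap at (281,222), clear of the walls. Next is necked.

>>> {"fn": "send_rows", "kwargs": {
  "deltas": "0.036 0.028 0 3; 0.072 0.056 0 6; 0.109 0.084 0 10; 0.145 0.112 0 13; 0.181 0.14 0 16"
}}

```text
t: 8.05
eef_pos: [0.5623, -0.0346, 0.1431]
tool_rot: [-0.001, 0.488, 0.873, -0.001]
contact_force: [1.3, -0.1, 0.8]
gripper_width: 1.004
grasp_force: 0.0
```

```bash
python3 -c "
from h import *
o=bot.get_obs();print(o['t'],o['eef_pos']);print(go(o,(.5245,.188),.15,15.5))"
```

```text
8.05 [ 0.56230629 -0.03461789  0.14306133]
[ 2.09500e-01  8.42000e-02 -6.90000e-03  1.60205e+01]
```

>>> {"fn": "send_rows", "kwargs": {
  "deltas": "0.042 0.017 -0.003 3; 0.084 0.034 -0.006 6; 0.126 0.051 -0.006 10; 0.168 0.068 -0.006 13; 0.209 0.084 -0.006 16"
}}

```text
t: 8.55
eef_pos: [0.5242, 0.1873, 0.1492]
tool_rot: [-0.0, 0.605, 0.796, -0.001]
contact_force: [-0.1, 0.1, -0.4]
gripper_width: 0.999
grasp_force: 0.0
```

>>> {"fn": "send_rows", "kwargs": {
  "deltas": "0 0 0 0; 0 0 0 0"
}}

```text
t: 8.75
eef_pos: [0.5244, 0.1866, 0.1491]
tool_rot: [-0.0, 0.603, 0.798, -0.001]
contact_force: [0.2, -0.8, 0.4]
gripper_width: 0.998
grasp_force: 0.0
```

```bash
cat >> h.py <<'E'
def vial(n,h,z,xy0,ang=15.5):
    p=bot.read_camera("wrist");o=bot.get_obs();print(o['t'],o['eef_pos'])
    for r in bot.masks_of(p,"vial_"+n)[:2]:
        P=cloud(p,r["mask"]);P=P[np.linalg.norm(P[:,:2]-xy0,axis=1)<.04];T=P[abs(P[:,2]-h)<.006]
        print(n,r["confidence"],len(P),len(T))
        if len(T)>9:
            c,R=cv2.minEnclosingCircle(T[:,:2].astype(np.float32));print(c,R,go(o,c,z,ang))
    print(go(o,xy0,z,ang))
E
python3 - <<'E'
from h import *
vial("necked",.091,.070,(.5245,.188))
E
```

```text
8.8 [0.52500658 0.18487535 0.14933995]
necked 0.78 3155 1312
(0.5244272351264954, 0.18903477489948273) 0.011513729579746723 [0.0042 0.0006 0.0793 0.1776]
[0.0031 0.0004 0.0793 0.1776]
```

>>> {"fn": "send_rows", "kwargs": {
  "deltas": "0.002 0 0.04 0; 0.002 0 0.079 0; 0.002 0 0.079 0; 0.002 0 0.079 0"
}}

```text
t: 9.25
eef_pos: [0.5252, 0.1856, 0.0713]
tool_rot: [-0.0, 0.605, 0.796, -0.001]
contact_force: [-0.0, 0.1, 0.0]
gripper_width: 1.003
grasp_force: 0.0
```

>>> {"fn": "send_rows", "kwargs": {
  "deltas": "0 0 0 0; 0 0 0 0; 0 0 0 0; 0 0 0 0; 0 0 0 0",
  "claw": 0
}}

```text
t: 9.75
eef_pos: [0.5253, 0.1878, 0.072]
tool_rot: [0.0, 0.604, 0.797, 0.0]
contact_force: [-0.9, -0.1, 4.7]
gripper_width: 0.257
grasp_force: 29.1
```

>>> {"fn": "send_rows", "kwargs": {
  "deltas": "0 0 0 0; 0 0 0 0; 0 0 0 0"
}}

```text
t: 10.05
eef_pos: [0.5253, 0.1877, 0.072]
tool_rot: [0.0, 0.604, 0.797, 0.0]
contact_force: [-1.3, -0.0, 7.0]
gripper_width: 0.255
grasp_force: 29.1
```

>>> {"fn": "send_rows", "kwargs": {
  "deltas": "0 0 -0.03 0; 0 0 -0.06 0; 0 0 -0.06 0"
}}

```text
t: 10.35
eef_pos: [0.5275, 0.1883, 0.1348]
tool_rot: [0.001, 0.604, 0.797, 0.003]
contact_force: [0.5, 0.5, -0.8]
gripper_width: 0.258
grasp_force: 29.8
```

```bash
python3 -c "
from h import *
o=bot.get_obs();print(o['t'],o['eef_pos'],o['gripper_width']);print(go(o,(.5602,-.2225),.13,48.3))"
```

```text
10.35 [0.52749112 0.18831842 0.13480517] 0.25819376198402344
[-4.04400e-01 -7.92000e-02  4.80000e-03 -3.26738e+01]
```

>>> {"fn": "send_rows", "kwargs": {
  "deltas": "-0.041 -0.008 0 -3; -0.082 -0.016 0 -6; -0.123 -0.024 0 -10; -0.164 -0.032 0 -13; -0.205 -0.04 0 -16"
}}

```text
t: 10.85
eef_pos: [0.5413, -0.0222, 0.1307]
tool_rot: [-0.0, 0.486, 0.874, -0.0]
contact_force: [0.1, 0.3, -0.1]
gripper_width: 0.255
grasp_force: 29.8
```

```bash
python3 -c "
from h import *
o=bot.get_obs();print(o['t'],o['eef_pos'],o['gripper_width']);print(go(o,(.5602,-.2225),.13,48.3))"
```

```text
10.85 [ 0.54125376 -0.02219836  0.13065441] 0.25453537965803114
[-1.80200e-01 -8.94000e-02  7.00000e-04 -1.65095e+01]
```

>>> {"fn": "send_rows", "kwargs": {
  "deltas": "-0.04 -0.02 0 -4; -0.08 -0.04 0 -8; -0.12 -0.06 0 -12; -0.155 -0.077 0 -16; -0.18 -0.089 0 -16.5"
}}

```text
t: 11.35
eef_pos: [0.5595, -0.2241, 0.1306]
tool_rot: [-0.0, 0.358, 0.934, -0.001]
contact_force: [-0.0, 0.3, -1.0]
gripper_width: 0.258
grasp_force: 29.8
```

>>> {"fn": "send_rows", "kwargs": {
  "deltas": "0 0 0 0; 0 0 0 0; 0 0 0 0"
}}

```text
t: 11.65
eef_pos: [0.5603, -0.219, 0.1306]
tool_rot: [-0.001, 0.356, 0.934, 0.0]
contact_force: [-0.3, 0.2, -0.8]
gripper_width: 0.258
grasp_force: 29.7
```

```bash
python3 -c "
from h import *
o=bot.get_obs();print(o['t'],o['eef_pos'],o['gripper_width']);print(go(o,(.5602,-.2225),.065,48.3))"
```

```text
11.65 [ 0.56030696 -0.21895359  0.13059831] 0.25790073104978894
[-0.0023 -0.0027  0.0656 -0.0679]
```

>>> {"fn": "send_rows", "kwargs": {
  "deltas": "-0.001 -0.001 0.03 0; -0.001 -0.001 0.055 0; -0.001 -0.001 0.062 0; -0.001 -0.001 0.064 0; -0.001 -0.001 0.064 0"
}}

```text
t: 12.15
eef_pos: [0.5611, -0.2215, 0.0679]
tool_rot: [0.0, 0.357, 0.934, 0.0]
contact_force: [0.0, 0.5, -1.0]
gripper_width: 0.256
grasp_force: 29.7
```

>>> {"fn": "send_rows", "kwargs": {
  "deltas": "0 0 0.001 0; 0 0 0.002 0; 0 0 0.002 0"
}}

```text
t: 12.45
eef_pos: [0.5609, -0.2221, 0.0658]
tool_rot: [0.0, 0.357, 0.934, 0.0]
contact_force: [0.1, -0.2, -0.7]
gripper_width: 0.258
grasp_force: 29.7
```

>>> {"fn": "send_rows", "kwargs": {
  "deltas": "0 0 0.001 0; 0 0 0.0015 0; 0 0 0.0015 0"
}}

```text
t: 12.75
eef_pos: [0.5612, -0.2225, 0.065]
tool_rot: [0.001, 0.357, 0.934, 0.0]
contact_force: [-1.5, -0.1, 7.9]
gripper_width: 0.262
grasp_force: 30.6
```

On the floor. Now I'll release it and rise.

>>> {"fn": "send_rows", "kwargs": {
  "deltas": "0 0 0 0; 0 0 0 0; 0 0 0 0; 0 0 0 0; 0 0 0 0",
  "claw": 1
}}

```text
t: 13.25
eef_pos: [0.5605, -0.222, 0.0637]
tool_rot: [-0.0, 0.357, 0.934, -0.0]
contact_force: [-0.3, -1.1, 0.5]
gripper_width: 0.999
grasp_force: 0.0
```

>>> {"fn": "send_rows", "kwargs": {
  "deltas": "0 0 -0.03 0; 0 0 -0.06 0; 0 0 -0.08 0; 0 0 -0.08 0"
}}

```text
t: 13.65
eef_pos: [0.5625, -0.2228, 0.1469]
tool_rot: [0.003, 0.357, 0.934, 0.0]
contact_force: [0.4, -0.5, 0.2]
gripper_width: 0.999
grasp_force: 0.0
```

Run:
```python
from h import *
p=bot.read_camera("wrist");cv2.imwrite("pics/w4.png",p["img"][...,::-1])
o=bot.get_obs();print(o['t'],o['eef_pos'],o['gripper_width']);print(go(o,(.508,.24),.14,15.5))
```

```text
13.7 [ 0.56143268 -0.22232534  0.14507624] 1.002952186062112
[3.48300e-01 3.08700e-01 5.10000e-03 3.26408e+01]
```

View pics/w4.png

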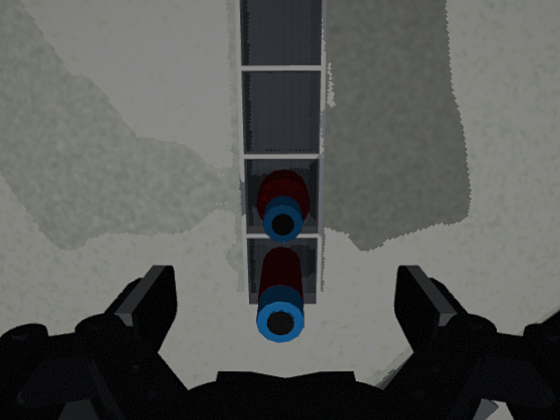

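Necked (cap at 283,222) and slim (cap at 280,321) both stand upright in adjacent compartments. On to squat.

>>> {"fn": "send_rows", "kwargs": {
  "deltas": "0.035 0.031 0 3; 0.07 0.062 0 6; 0.105 0.093 0 10; 0.14 0.124 0 13; 0.174 0.154 0 16"
}}

```text
t: 14.2
eef_pos: [0.5324, 0.0107, 0.1426]
tool_rot: [-0.001, 0.485, 0.875, -0.001]
contact_force: [1.5, 0.5, -0.8]
gripper_width: 0.999
grasp_force: 0.0
```

```bash
python3 -c "
from h import *
o=bot.get_obs();print(o['t'],o['eef_pos'],o['q']);print(go(o,(.508,.2395),.14,15.5))"
```

```text
14.2 [0.53235515 0.01068817 0.14255835] [-0.3635266   0.372075    0.27931148  2.00012    -0.14158222  0.78967967
  0.55680073]
[2.06900e-01 1.00700e-01 2.60000e-03 1.65292e+01]
```

>>> {"fn": "send_rows", "kwargs": {
  "deltas": "0.041 0.02 0 3; 0.082 0.04 0 6; 0.123 0.06 0 10; 0.164 0.08 0 13; 0.207 0.1 0.002 16.5"
}}

```text
t: 14.7
eef_pos: [0.5073, 0.2385, 0.1408]
tool_rot: [-0.0, 0.605, 0.796, -0.001]
contact_force: [1.2, 0.0, -0.3]
gripper_width: 0.998
grasp_force: 0.0
```

>>> {"fn": "send_rows", "kwargs": {
  "deltas": "0 0 0 0; 0 0 0 0; 0 0 0 0"
}}

```text
t: 15.0
eef_pos: [0.508, 0.2357, 0.1409]
tool_rot: [0.0, 0.605, 0.796, -0.001]
contact_force: [0.4, -0.6, -0.0]
gripper_width: 1.003
grasp_force: 0.0
```

```bash
python3 -c "
from h import *
vial('squat',.079,.056,(.508,.2395))"
```

```text
15.05 [0.50826805 0.23531169 0.14117794]
squat 0.79 4025 3210
(0.5075244307518005, 0.24222759902477264) 0.01839832216501236 [0.0069 0.0011 0.0852 0.0249]
[0.0041 0.0009 0.0852 0.0249]
```

>>> {"fn": "send_rows", "kwargs": {
  "deltas": "0.004 0.001 0.04 0; 0.004 0.001 0.075 0; 0.004 0.001 0.085 0; 0.004 0.001 0.085 0"
}}

```text
t: 15.5
eef_pos: [0.5075, 0.2397, 0.0557]
tool_rot: [-0.0, 0.605, 0.796, -0.002]
contact_force: [-0.6, -0.5, 0.8]
gripper_width: 1.002
grasp_force: 0.0
```

>>> {"fn": "send_rows", "kwargs": {
  "deltas": "0 0 0 0; 0 0 0 0; 0 0 0 0; 0 0 0 0; 0 0 0 0",
  "claw": 0
}}

```text
t: 16.0
eef_pos: [0.5088, 0.2418, 0.0581]
tool_rot: [0.0, 0.604, 0.797, 0.001]
contact_force: [-1.9, -0.1, 6.0]
gripper_width: 0.427
grasp_force: 29.3
```

>>> {"fn": "send_rows", "kwargs": {
  "deltas": "0 0 0 0; 0 0 0 0; 0 0 0 0"
}}

```text
t: 16.3
eef_pos: [0.5088, 0.2418, 0.058]
tool_rot: [0.0, 0.604, 0.797, 0.001]
contact_force: [-1.7, -0.8, 6.1]
gripper_width: 0.426
grasp_force: 29.3
```

Width is 0.426, about 36 mm, which matches squat. Its place height is TCP 0.051.

>>> {"fn": "send_rows", "kwargs": {
  "deltas": "0 0 -0.03 0; 0 0 -0.065 0; 0 0 -0.065 0"
}}

```text
t: 16.6
eef_pos: [0.511, 0.2427, 0.1264]
tool_rot: [0.001, 0.604, 0.797, 0.004]
contact_force: [0.4, 1.1, -0.7]
gripper_width: 0.422
grasp_force: 30.4
```

```bash
python3 -c "
from h import *
o=bot.get_obs();print(o['t'],o['eef_pos'],o['gripper_width']);print(go(o,(.5168,-.1839),.12,48.3))"
```

```text
16.6 [0.51104882 0.24273677 0.12638564] 0.4224547154185802
[-4.12400e-01 -1.09400e-01  6.40000e-03 -3.26775e+01]
```

>>> {"fn": "send_rows", "kwargs": {
  "deltas": "-0.041 -0.011 0 -3; -0.082 -0.022 0 -6; -0.123 -0.033 0 -10; -0.164 -0.044 0 -13; -0.206 -0.055 0 -16"
}}

```text
t: 17.1
eef_pos: [0.5103, 0.0268, 0.1217]
tool_rot: [0.0, 0.486, 0.874, 0.0]
contact_force: [0.9, 0.3, -1.0]
gripper_width: 0.426
grasp_force: 30.4
```

```bash
python3 -c "
from h import *
o=bot.get_obs();print(o['t'],o['eef_pos'],o['gripper_width']);print(go(o,(.5168,-.1839),.12,48.3))"
```

```text
17.1 [0.51034342 0.02676416 0.12173101] 0.42583240927157195
[-1.82400e-01 -1.05500e-01  1.70000e-03 -1.64967e+01]
```

>>> {"fn": "send_rows", "kwargs": {
  "deltas": "-0.038 -0.022 0 -4; -0.076 -0.044 0 -8; -0.114 -0.066 0 -12; -0.15 -0.087 0 -16; -0.182 -0.105 0 -16.5"
}}

```text
t: 17.6
eef_pos: [0.5162, -0.1843, 0.1217]
tool_rot: [0.0, 0.357, 0.934, -0.0]
contact_force: [0.4, 0.4, -0.9]
gripper_width: 0.428
grasp_force: 30.4
```

>>> {"fn": "send_rows", "kwargs": {
  "deltas": "0 0 0 0; 0 0 0 0; 0 0 0 0"
}}

```text
t: 17.9
eef_pos: [0.5168, -0.1804, 0.1215]
tool_rot: [-0.0, 0.357, 0.934, 0.0]
contact_force: [-0.1, 0.4, -1.0]
gripper_width: 0.423
grasp_force: 30.4
```

```bash
python3 -c "
from h import *
o=bot.get_obs();print(o['t'],o['eef_pos'],o['gripper_width']);print(go(o,(.5168,-.1839),.051,48.3))"
```

```text
17.9 [ 0.5167825  -0.18039288  0.12149111] 0.42349926864870535
[-0.0023 -0.0026  0.0705 -0.0757]
```

>>> {"fn": "send_rows", "kwargs": {
  "deltas": "-0.001 -0.001 0.03 0; -0.001 -0.001 0.06 0; -0.001 -0.001 0.067 0; -0.001 -0.001 0.069 0; -0.001 -0.001 0.069 0"
}}

```text
t: 18.4
eef_pos: [0.5175, -0.1827, 0.0535]
tool_rot: [0.0, 0.357, 0.934, 0.0]
contact_force: [-0.1, 0.3, -0.3]
gripper_width: 0.423
grasp_force: 30.4
```

>>> {"fn": "send_rows", "kwargs": {
  "deltas": "0 0 0.001 0; 0 0 0.002 0; 0 0 0.003 0; 0 0 0.003 0"
}}

```text
t: 18.8
eef_pos: [0.5178, -0.1836, 0.051]
tool_rot: [0.001, 0.357, 0.934, 0.0]
contact_force: [-1.5, 0.7, 7.8]
gripper_width: 0.424
grasp_force: 30.8
```

>>> {"fn": "send_rows", "kwargs": {
  "deltas": "0 0 0 0; 0 0 0 0; 0 0 0 0; 0 0 0 0; 0 0 0 0",
  "claw": 1
}}

```text
t: 19.3
eef_pos: [0.5168, -0.1832, 0.0497]
tool_rot: [-0.0, 0.357, 0.934, -0.0]
contact_force: [-0.7, -0.2, 0.7]
gripper_width: 1.001
grasp_force: 0.0
```

>>> {"fn": "send_rows", "kwargs": {
  "deltas": "0 0 -0.03 0; 0 0 -0.06 0; 0 0 -0.085 0; 0 0 -0.085 0"
}}

```text
t: 19.7
eef_pos: [0.5191, -0.1841, 0.1381]
tool_rot: [0.003, 0.357, 0.934, 0.001]
contact_force: [0.3, -0.1, -0.2]
gripper_width: 1.002
grasp_force: 0.0
```

Run:
```python
from h import *
o=bot.get_obs();print(o['t'],o['eef_pos'],o['gripper_width']);print(go(o,(.4965,.293),.14,15.5))
```

```text
19.7 [ 0.51909942 -0.18405316  0.13805057] 1.0022080129604778
[ 3.35300e-01  3.40100e-01 -1.90000e-03  3.26246e+01]
```

>>> {"fn": "send_rows", "kwargs": {
  "deltas": "0.033 0.034 0 3; 0.067 0.068 0 6; 0.1 0.102 0 10; 0.134 0.136 0 13; 0.167 0.17 0 16"
}}

```text
t: 20.2
eef_pos: [0.505, 0.0566, 0.1341]
tool_rot: [-0.0, 0.485, 0.875, -0.0]
contact_force: [1.1, 0.0, -0.3]
gripper_width: 1.001
grasp_force: 0.0
```

```bash
python3 -c "
from h import *
o=bot.get_obs();print(o['t'],o['eef_pos'],o['q']);print(go(o,(.4965,.2935),.14,15.5))"
```

```text
20.2 [0.5050215  0.05658828 0.13408158] [-0.43599392  0.34617484  0.2439703   2.05999669 -0.12062113  0.74952726
  0.44131031]
[ 2.05400e-01  1.18400e-01 -5.90000e-03  1.65118e+01]
```

>>> {"fn": "send_rows", "kwargs": {
  "deltas": "0.041 0.024 -0.004 3; 0.082 0.048 -0.006 6; 0.123 0.071 -0.006 10; 0.164 0.095 -0.006 13; 0.205 0.118 -0.006 16.5"
}}

```text
t: 20.7
eef_pos: [0.496, 0.2929, 0.14]
tool_rot: [-0.0, 0.605, 0.796, -0.0]
contact_force: [1.1, -0.7, 0.1]
gripper_width: 0.999
grasp_force: 0.0
```

>>> {"fn": "send_rows", "kwargs": {
  "deltas": "0 0 0 0; 0 0 0 0; 0 0 0 0"
}}

```text
t: 21.0
eef_pos: [0.4967, 0.2895, 0.14]
tool_rot: [0.0, 0.605, 0.796, -0.001]
contact_force: [-0.3, 0.3, -0.7]
gripper_width: 0.998
grasp_force: 0.0
```

```bash
python3 -c "
from h import *
vial('cone',.085,.062,(.4965,.2925))"
```

```text
21.05 [0.496953   0.28923912 0.14030819]
cone 0.81 3920 2743
(0.49582794308662415, 0.2941208481788635) 0.01653376594185829 [0.005  0.0002 0.0783 0.0263]
[0.0033 0.0004 0.0783 0.0263]
```

>>> {"fn": "send_rows", "kwargs": {
  "deltas": "0.003 0 0.04 0; 0.003 0 0.07 0; 0.003 0 0.078 0; 0.003 0 0.078 0"
}}

```text
t: 21.5
eef_pos: [0.4957, 0.2925, 0.062]
tool_rot: [-0.0, 0.605, 0.796, -0.001]
contact_force: [0.4, -0.6, 0.1]
gripper_width: 1.003
grasp_force: 0.0
```

>>> {"fn": "send_rows", "kwargs": {
  "deltas": "0 0 0 0; 0 0 0 0; 0 0 0 0; 0 0 0 0; 0 0 0 0",
  "claw": 0
}}

```text
t: 22.0
eef_pos: [0.4964, 0.2944, 0.0638]
tool_rot: [0.0, 0.604, 0.797, 0.001]
contact_force: [-2.0, -1.3, 6.1]
gripper_width: 0.373
grasp_force: 29.3
```

>>> {"fn": "send_rows", "kwargs": {
  "deltas": "0 0 0 0; 0 0 0 0; 0 0 0 0"
}}

```text
t: 22.3
eef_pos: [0.4964, 0.2945, 0.0638]
tool_rot: [0.0, 0.604, 0.797, 0.001]
contact_force: [-1.4, -0.5, 6.6]
gripper_width: 0.373
grasp_force: 29.3
```

Width is 0.373, about 32 mm, which matches the cone's cap. Its place height is TCP 0.057.

>>> {"fn": "send_rows", "kwargs": {
  "deltas": "0 0 -0.03 0; 0 0 -0.06 0; 0 0 -0.06 0"
}}

```text
t: 22.6
eef_pos: [0.4984, 0.2954, 0.1267]
tool_rot: [0.001, 0.604, 0.797, 0.003]
contact_force: [0.4, -0.2, -0.0]
gripper_width: 0.379
grasp_force: 30.1
```

```bash
python3 -c "
from h import *
o=bot.get_obs();print(o['t'],o['eef_pos'],o['gripper_width']);print(go(o,(.4734,-.1454),.12,48.3))"
```

```text
22.6 [0.49837465 0.29542581 0.12669448] 0.3794812623336889
[-4.17800e-01 -1.42800e-01  6.70000e-03 -3.26747e+01]
```

>>> {"fn": "send_rows", "kwargs": {
  "deltas": "-0.042 -0.014 0 -3; -0.084 -0.028 0 -6; -0.125 -0.042 0 -10; -0.167 -0.057 0 -13; -0.209 -0.071 0 -16"
}}

```text
t: 23.1
eef_pos: [0.4832, 0.072, 0.1224]
tool_rot: [-0.0, 0.486, 0.874, -0.0]
contact_force: [1.4, -0.0, -0.2]
gripper_width: 0.376
grasp_force: 30.0
```

```bash
python3 -c "
from h import *
o=bot.get_obs();print(o['t'],o['eef_pos'],o['gripper_width']);print(go(o,(.4734,-.1454),.12,48.3))"
```

```text
23.1 [0.4832159  0.07196177 0.12242937] 0.3759213992284577
[-1.79600e-01 -1.22900e-01  2.40000e-03 -1.65081e+01]
```

>>> {"fn": "send_rows", "kwargs": {
  "deltas": "-0.037 -0.025 0 -4; -0.074 -0.05 0 -8; -0.111 -0.075 0 -12; -0.148 -0.1 0 -16; -0.18 -0.122 0 -16.5"
}}

```text
t: 23.6
eef_pos: [0.4738, -0.1459, 0.1225]
tool_rot: [-0.0, 0.357, 0.934, -0.0]
contact_force: [0.7, 0.3, -0.5]
gripper_width: 0.38
grasp_force: 30.0
```

>>> {"fn": "send_rows", "kwargs": {
  "deltas": "0 0 0 0; 0 0 0 0; 0 0 0 0"
}}

```text
t: 23.9
eef_pos: [0.4745, -0.1423, 0.1224]
tool_rot: [-0.0, 0.357, 0.934, 0.0]
contact_force: [-0.2, 0.9, -0.1]
gripper_width: 0.376
grasp_force: 30.1
```

```bash
python3 -c "
from h import *
p=bot.read_camera('wrist');cv2.imwrite('pics/w5.png',p['img'][...,::-1])
o=bot.get_obs();print(o['t'],o['eef_pos'],o['gripper_width']);print(go(o,(.4734,-.1454),.057,48.3))"
```

```text
23.95 [ 0.47461494 -0.14197409  0.12248284] 0.378605989753084
[-0.0014 -0.0034  0.0655 -0.0231]
```

View pics/w5.png

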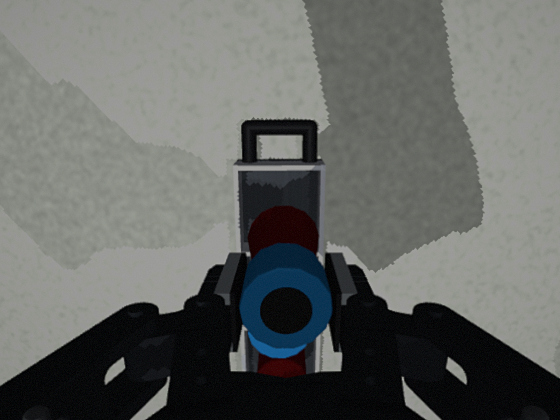

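The cone hangs over the compartment next to the handle loop (280,140). It's centred between the walls at columns 237 and 325, about 2 mm to the right. I'll lower it.

>>> {"fn": "send_rows", "kwargs": {
  "deltas": "-0.001 -0.002 0.03 0; -0.001 -0.002 0.055 0; -0.001 -0.002 0.062 0; -0.001 -0.002 0.064 0; -0.001 -0.002 0.064 0"
}}

```text
t: 24.45
eef_pos: [0.4745, -0.1453, 0.0592]
tool_rot: [0.0, 0.357, 0.934, 0.0]
contact_force: [-0.2, -0.6, -0.1]
gripper_width: 0.374
grasp_force: 30.1
```

>>> {"fn": "send_rows", "kwargs": {
  "deltas": "0 0 0.001 0; 0 0 0.002 0; 0 0 0.003 0; 0 0 0.003 0"
}}

```text
t: 24.85
eef_pos: [0.4747, -0.146, 0.0568]
tool_rot: [0.001, 0.357, 0.934, 0.0]
contact_force: [-1.0, 0.4, 6.1]
gripper_width: 0.374
grasp_force: 30.8
```

>>> {"fn": "send_rows", "kwargs": {
  "deltas": "0 0 0 0; 0 0 0 0; 0 0 0 0; 0 0 0 0; 0 0 0 0",
  "claw": 1
}}

```text
t: 25.35
eef_pos: [0.4739, -0.1457, 0.0557]
tool_rot: [-0.0, 0.357, 0.934, -0.0]
contact_force: [0.8, -0.0, -0.4]
gripper_width: 0.995
grasp_force: 0.0
```

>>> {"fn": "send_rows", "kwargs": {
  "deltas": "0 0 -0.03 0; 0 0 -0.07 0; 0 0 -0.12 0; 0 0 -0.15 0; 0 0 -0.15 0"
}}

```text
t: 25.85
eef_pos: [0.4767, -0.1465, 0.2101]
tool_rot: [0.004, 0.357, 0.934, 0.001]
contact_force: [-0.3, 0.5, -0.0]
gripper_width: 1.0
grasp_force: 0.0
```

>>> {"fn": "send_rows", "kwargs": {
  "deltas": "0.04 0.02 0 0; 0.08 0.04 0 0; 0.12 0.06 0 0; 0.15 0.08 0 0; 0.15 0.08 0 0"
}}

```text
t: 26.35
eef_pos: [0.4138, 0.0181, 0.2049]
tool_rot: [-0.001, 0.354, 0.935, 0.0]
contact_force: [1.2, -1.0, 0.1]
gripper_width: 1.002
grasp_force: 0.0
```

Run:
```python
from h import *
p=bot.read_camera("side");t=bot.read_camera("top")
a=cv2.resize(p["img"][130:250,200:420],None,fx=3,fy=3);b=cv2.resize(t["img"][130:290,290:450],None,fx=2,fy=2)
im=np.zeros((360+240,660,3),np.uint8);im[:360]=a;b=b[:240];im[360:,:b.shape[1]]=b
cv2.imwrite("pics/end.png",im[...,::-1]);print(bot.get_obs()['t'])
for n,h in dict(slim=.092,necked=.084,squat=.072,cone=.078).items():
    for r in bot.masks_of(t,"vial_"+n)[:1]:
        P=cloud(t,r["mask"]);T=P[abs(P[:,2]-h)<.006]
        if len(T)>4:print(n,np.round(T.mean(0),4),np.round(np.percentile(P[:,2],97),3))
```

```text
26.45
slim [ 0.603  -0.2621  0.092 ] 0.094
necked [ 0.5592 -0.2209  0.0838] 0.086
squat [ 0.5159 -0.1842  0.0717] 0.074
```

View pics/end.png

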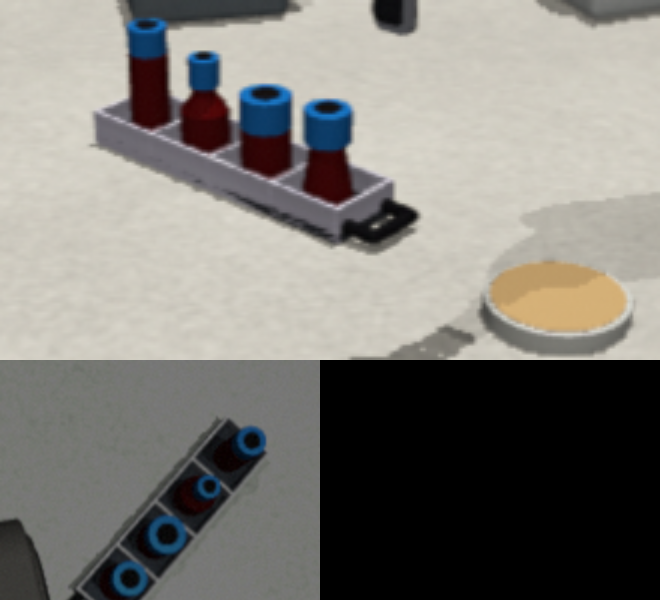

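All four vials stand upright in the rack: slim farthest from the handle at (148,70), then necked (204,100) and squat (265,130), with the cone (328,150) next to the handle. The measured heights of slim, necked and squat match standing on the floor. The network gave no height for the cone, but it looks seated in both views. The arm is clear.

```bash
python3 -c "
from station import bot
print(bot.hand_in())"
```

```text
the job is handed in; nothing more can be done
None
```

I moved all four vials into the rack in reverse order: slim is farthest from the rack's handle, then necked, squat, and cone nearest. They stand upright and released, and I handed the job in at about 26 s; no verdict came back.

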